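Lean the washed cutting board on the drying stand and start the dryer

TASK

Take the cutting board out of the wire rack over the sink and lean it on the drying stand: foot close behind the front lip, top resting back against the upright panel, centred along the panel and square to it; set it down gently, do not let it fall back against the panel. Then start the dryer: push the stand's spring toggle all the way towards the panel side (never the other way), hold it there for a good second and let it spring back to the middle. Leave the corkscrew, the small bottle and the jigger near the stand where they are.

Things in the scene. Friction and masses are not known exactly. Their poses are not given: they have to be found in the camera images.
- board: Plain wooden cutting board, 12 mm thick (its x axis), 150 mm wide (y), 160 mm tall (z), 0.2 kg give or take a third, both faces alike. It starts upright, standing on a 150 mm edge in the middle slot of the wire rack. Origin: centre of the lower edge face.
- board_foot (a point): Centre of the board's lower edge face (same point and axes as board).
- board_top (a point): Centre of the board's upper edge face, 160 mm along board z from the foot. The top edge is clear for a pinch across the 12 mm thickness.
- slot_rack: Fixed steel wire rack, 85 x 125 x 68 mm, on a roll-up drainer of steel rods over the sink. Origin: centre of its underside. Loops run along y, 68 mm high, at x = -40, -10, +10, +40 mm; the middle slot is 15 mm wide and holds the board loosely (board x along rack x), its foot 5 mm above the origin.
- stand: Fixed aluminium drying stand. Origin: centre of the board's place, on the underside (worktop). x from the lip to the panel, y along the panel, z up. Base plate 12 mm thick, x -45 to +60, y -90 to +160 mm, with lip, panel and switch pod. A board with its foot against the lip and its back on the panel's top edge leans about 28 degrees back from vertical.
- lip (a point): Middle of the upper edge, panel side, of the stand's front lip (stand x -18.5, y 0, z 24 mm). The lip is 8 mm thick, stands 12 mm above the base plate and runs from y -85 to +85 mm.
- panel_top (a point): Middle of the upper front edge of the stand's upright panel with black vent slots, on which the board leans (stand x 40, y 0, z 102 mm). Panel 10 mm thick, y -85 to +85 mm.
- toggle (a joint): Spring-centred brass toggle, rad: 0 upright in the middle, + towards the panel side (tip to stand +x), - to the front; stops at -0.42 and +0.42. Pivot at stand x 0, y 130, z 40 mm, axis along stand y. About 3 N at the tip takes it to its stop; it returns by itself. It stands on a black pod, x -30 to +30, y 107 to 153 mm, top at z 41 mm.
- toggle_tip (a point): Centre of the toggle's ball end (ball 16 mm across, rod 11 mm across), 46 mm from the pivot, at z 86 mm when upright.
- corkscrew: Bystander lying at the front edge of the worktop: corkscrew with a wooden handle, 123 x 94 x 25 mm; origin under its centre.
- bottle: Bystander near the stand: small amber bottle with a black cap, 60 mm across, 153 mm high; origin under its centre.
- jigger: Bystander near the stand: brass jigger, 44 mm across, 90 mm high; origin under its centre.

How it is judged:
On the way, in this order (a step that is already met when the one before it is completed fails the run):
1. the board leans on the stand, foot behind the lip, let go and at rest (angle between board_foot's own z axis and vertical between 0.35 and 0.6 rad and x of board_top in the frame of stand above 0.03 m and x of board_foot in the frame of stand between -0.02 and 0 m and y of board_foot in the frame of stand between -0.015 and 0.015 m and z of board_foot in the frame of stand below 0.024 m and angle between the y axis of board and the y axis of stand, either way round below 0.1 rad and contact force between board and stand above 0.3 N and linear speed of board below 0.02 m/s and contact force between the fingers and board below 0.05 N), for 0.3 s.
2. the toggle is held over towards the panel (above 0.3 rad) for 0.8 s while the board stays leaning (all of step 1 and value of joint toggle above 0.3 rad), for 0.8 s.
At the end, for the whole second after the job is handed in: Board released and at rest on the stand, leaning 20 to 34 degrees back to the panel, foot on the base and its middle within 18 mm of the lip, centred within 15 mm, square within 0.1 rad; toggle within 0.06 rad of its middle; bystanders within 20 mm of where they stood (all of step 1 and value of joint toggle between -0.06 and 0.06 rad); the robot touches nothing.
It fails at once if the board is dropped or falls back against the panel (turns faster than 3.5 rad/s or moves faster than 0.5 m/s when not held) (contact force between the fingers and board below 0.05 N and (angular speed of board above 3.5 rad/s or linear speed of board above 0.5 m/s)).
It fails at once if the board or the gripper bangs into the stand (over 40 N) (contact force between any of board, the arm, the fingers and stand above 40 N).
It fails at once if the toggle is pushed the other way, to the front (beyond -0.2 rad) (value of joint toggle below -0.2 rad).
It fails at once if the corkscrew, small bottle or jigger is moved more than 20 mm or tipped (distance of any of corkscrew, bottle, jigger from where it was at the start of the episode above 0.02 m or angle between any of corkscrew, bottle, jigger's own z axis and vertical above 0.3 rad).
It also fails if it takes over 58 s, if anything falls off the work surface, if the arm or the gripper's body presses on something with over 40 N, if the wrist force passes 120 N, or if a joint passes its speed limit or range.

ROBOT

A 6-joint arm with a two-finger parallel gripper is mounted at the origin on a cart in front of the work surface, level with it; the furniture and walls round the work are solid. World frame = base frame: x ahead of the robot, y to its left, z up, the work surface at z = 0. Lengths are in m, angles in rad, forces in N, time in s.
With the tool pointing down it reaches from about 0.375 to 0.9 m from the base axis. Payload 3.1 kg.
Tool frame: the origin (TCP) lies between the finger pads; the fingertips stand 17 mm ahead of it and the grasp point (between the pads) lies 2 mm behind it; z points along the fingers, y is the line along which they close (so a half turn about z gives the same grasp; the last joint's range is limited). The gripper opens to 85 mm and grips with 20 to 120 N. Pads are 22 mm wide; open, the fingers measure 114 mm over their backs; the gripper's body (76 mm by 85 mm) begins 54 mm behind the grasp point. The pads swing forward as they close: fully open they stand 13 mm farther back than shut.
Start: joints at [1.123, 0.527, 1.433, -0, 1.181, -0.178], TCP at [0.166, 0.603, 0.248] pointing down, gripper open.
Joint ranges: [-3.08, 3.08], [-0.75, 2.2], [0.22, 2.44], [-1.43, 4.57], [0, 2.65], [-2.85, 2.85]. Speed limits (rad/s): [2.79, 2.79, 3.14, 3.14, 3.14, 3.14].

INTERFACE

Orientations are given as a unit quaternion [x, y, z, w].
In Python, from station import sense, vision, order gives the robot as it stands.
- The arm moves only by the shell command python3 -m crank 'ROWS' [OPENING] [FORCE]. ROWS is JSON, a list of rows, each an object with "dp": the shift along the world's x, y, z in units of 30 mm (1.0 is 30 mm), a list of three; "angular": the turn, a rotation vector about the world's x, y, z in degrees, a list of three. In form: [{"dp": [dx, dy, dz], "angular": [ax, ay, az]}, ...]. A call has 1 to 20 rows; each row shifts and turns the commanded pose from where the row before left it; what a row does not reach is not made up. A row lasts 1/10 s, in which the tool goes at most 50 mm and 8.59 degrees, less where a joint would pass 70% of its speed; a pose out of reach is approached as far as the arm can. A call is refused whole if a number of a shift passes 1 or a number of a turn 8.59, either way. A call with a gripper value outside its range is refused whole. OPENING is the closure, from 0 (fully open) to 1 (shut), set as the call begins (- or left out, the last holds). The fingers move at their own pace and stop on an object; FORCE is the grip in N (left out, the last holds). Time passes only in rows, so rows that do not move let the fingers close. It gives the time, the measured TCP pose, the force, the opening and the grip force at its end, in the units of the state.
- sense(): the state, without advancing time (a new reading comes with each control period).
- vision.snapshot(name): name is "scene" or "side" or "wrist"; returns a dict with "image" (480x640x3 uint8, blue, green, red), "range_z" (480x640 float32, m along the optical axis (not along the pixel's ray), 0 where there is no reading), "mtx" (3x3 intrinsics, pixels), "pose" (4x4, takes a point from camera to world coordinates); the wrist camera has in their place "mount" (4x4, takes a point from camera to tool coordinates, whose origin is the TCP and whose axes are the flange's). Camera axes: x right, y down, z forward; pixel columns grow to the right and rows downward; lengths in m; the calibration is good to about 2 mm. A picture is of the moment at which its call begins: read the wrist's pose just before it.
- order.sign_off(): hands the job in; it is judged then, once.
The state is a dict: "t": time; "q": joint angles; "qd": joint speeds; "tau": joint torques, N m; "tcp_pos": TCP position; "tool_rot": TCP orientation; "force": force on the tool from outside, world axes, zero at the start; "ft_torque": the same for the moment, N m; "finger_gap": opening from 0.0 (shut) to 1.0 (fully open); "gripper_force": force on a finger pad.
Only numpy, scipy, OpenCV 4.12 (cv2) and the standard library are available. Lean on these libraries where they do the work, as an engineer would, in place of code of your own. Each camera call takes 0.05 s, during which the arm holds its last target. There are 200 camera calls.

## Working session

There is one attempt and no reset: what is moved stays moved. The work goes in short steps, Python scripts to look and compute and a shell command to move; the robot and the scene stay as the last step left them, time stands still between calls to the robot, and variables do not carry over. Pictures are saved under pics/ and viewed, at most 10 in all, crops included, and the job is handed in when it is done.

```bash
mkdir -p pics; ls; cat > h.py <<'E'
import numpy as np, cv2
from station import sense, vision, order
from scipy.spatial.transform import Rotation as R
def snap(n):
    s=sense(); d=vision.snapshot(n)
    if n=="wrist":
        T=np.eye(4);T[:3,:3]=R.from_quat(s["tool_rot"]).as_matrix();T[:3,3]=s["tcp_pos"];d["pose"]=T@d["mount"]
    np.savez("last_%s.npz"%n,**d); return d
def load(n): return dict(np.load("last_%s.npz"%n))
def cloud(d):
    z=d["range_z"];v,u=np.mgrid[:480,:640];K=d["mtx"]
    P=np.stack([(u-K[0,2])/K[0,0]*z,(v-K[1,2])/K[1,1]*z,z],-1)
    P=P@d["pose"][:3,:3].T+d["pose"][:3,3]; P[z==0]=np.nan; return P
E
python3 - <<'E'
from h import *
for n in("scene","side"):
    d=snap(n);cv2.imwrite(f"pics/{n}1.png",d["image"]);print(n,d["pose"].round(3).tolist(),d["mtx"].tolist())
print(sense())
E
```

```text
pics
scene [[-0.809, -0.308, 0.501, 0.144], [-0.588, 0.431, -0.684, 0.44], [-0.005, -0.848, -0.529, 0.612], [0.0, 0.0, 0.0, 1.0]] [[461.37384315963936, 0.0, 320.2961560906787], [0.0, 461.37384315963936, 238.3658473330075], [0.0, 0.0, 1.0]]
side [[-0.964, -0.167, 0.205, 0.361], [-0.264, 0.547, -0.795, 0.704], [0.021, -0.82, -0.571, 0.762], [0.0, 0.0, 0.0, 1.0]] [[585.3621134297974, 0.0, 315.5156289052686], [0.0, 585.3621134297974, 244.33889581099967], [0.0, 0.0, 1.0]]
{'t': 0.1, 'q': array([ 1.12349876e+00,  5.28404259e-01,  1.43375328e+00,  9.27597328e-06,
        1.18139845e+00, -1.78514247e-01]), 'qd': array([ 3.39788678e-04, -4.05828562e-04, -3.59927124e-03, -7.78976702e-04,
        4.12194149e-04,  3.85999844e-05]), 'tau': array([-4.50025445e-04, -4.43302274e+01, -1.78585106e+01, -2.34691161e-04,
        3.86982385e-03,  7.97162528e-06]), 'tcp_pos': array([0.16568876, 0.60201661, 0.247419  ]), 'tool_rot': array([ 1.33989167e-01,  9.90982310e-01, -9.32684149e-04, -3.06263515e-04]), 'force': array([-0.19569411, -0.37967668,  0.19399611]), 'ft_torque': array([-0.03344842, -0.01210675, -0.01903132]), 'gripper_force': 0.0, 'finger_gap': 1.003162182594758}
```

View pics/scene1.png

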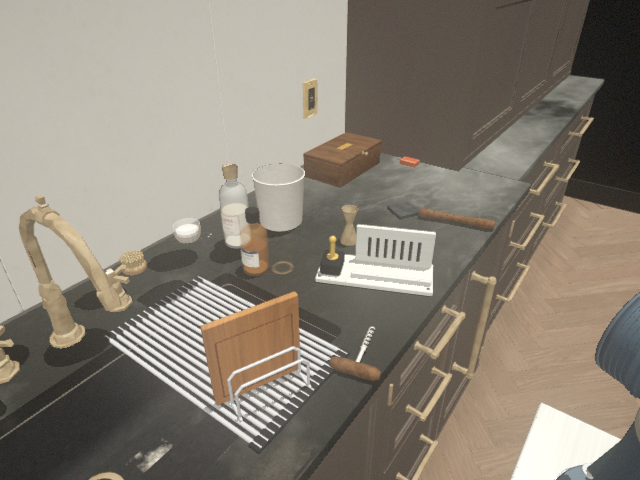

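View pics/side1.png

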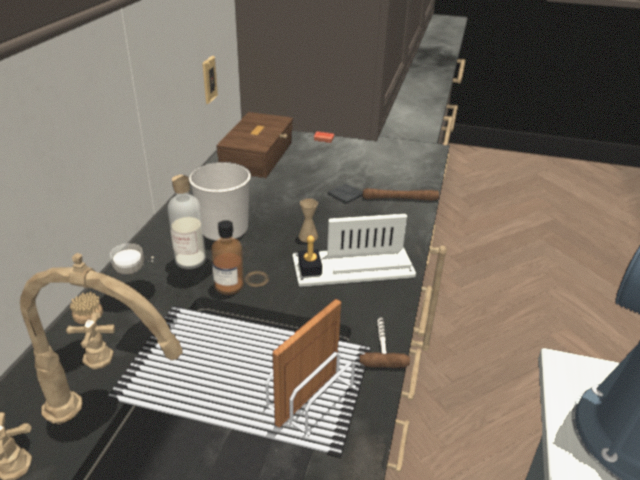

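The scene view shows the board in the rack (top edge at about (205,328)–(298,296)). The stand has its panel top at (358,226)–(435,230), and its base front edge runs (317,283)–(433,293). The toggle ball is at (333,241), bottle at (254,240), jigger at (349,226) and corkscrew at (360,360). The side view shows the same things.

```bash
python3 - <<'E'
from h import *
S=cloud(load("scene"));D=cloud(load("side"))
np.set_printoptions(precision=4,suppress=True)
# board: wood points in poly, z>0.02
def poly(P,pts,n):
    m=np.zeros((480,640),np.uint8);cv2.fillPoly(m,[np.array(pts)],1);q=P[m>0];return q[~np.isnan(q[:,0])]
for P,pts,n in((S,[(207,330),(297,300),(299,340),(232,365),(215,385)],'scene'),(D,[(277,350),(338,308),(340,350),(278,400)],'side')):
    q=poly(P,pts,n); c=np.median(q,0)
    for _ in range(5):
        w=np.linalg.svd(q-q.mean(0),full_matrices=False)[2][2]; r=(q-q.mean(0))@w; q=q[abs(r)<max(.002,2*r.std())]
    print(n,"board face n",w,"mean",q.mean(0),"rms",r.std())
def near(P,u,v,k=2):
    a=P[v-k:v+k+1,u-k:u+k+1].reshape(-1,3);return np.nanmedian(a,0)
for n,P,L in(("scene",S,dict(bTL=(207,330),bTR=(296,300),base_fl=(320,281),base_fr=(431,290),panTL=(359,229),panTR=(432,233),tip=(333,241),bot=(252,214),jig=(349,210),cork=(356,368),corktip=(371,330))),("side",D,dict(bTL=(278,352),bTR=(337,308),base_fl=(298,280),base_fr=(411,275),panTL=(331,222),panTR=(403,219),tip=(310,240),bot=(226,228),jig=(308,203),cork=(385,361),corktip=(381,322)))):
    for k,(u,v) in L.items(): print(n,k,near(P,u,v,1))
# top view stats of panel : points z .08-.11
for n,P in(("scene",S),("side",D)):
    X=P.reshape(-1,3);X=X[~np.isnan(X[:,0])]
    b=near(P,*((395,231) if n=="scene" else (367,222)),1)
    m=(np.linalg.norm(X[:,:2]-b[:2],axis=1)<.13)&(X[:,2]>.085)&(X[:,2]<.12);q=X[m]
    r=cv2.minAreaRect(q[:,:2].astype(np.float32)*1000);print(n,"pan+tip",r,len(q),q[:,2].max())
    m=(np.linalg.norm(X[:,:2]-near(P,*((252,214) if n=="scene" else (226,228)))[:2],axis=1)<.05)&(X[:,2]>.04);print("bottle",X[m].min(0),X[m].max(0))
E
```

```text
scene board face n [ 0.9191 -0.394   0.0015] mean [0.5247 0.0921 0.1248] rms 0.00077682150735297
side board face n [ 0.919  -0.3943 -0.0008] mean [0.5256 0.0944 0.1236] rms 0.0007067806100758201
scene bTL [0.5501 0.1514 0.1687]
scene bTR [0.495  0.0247 0.1641]
scene base_fl [ 0.618  -0.2042  0.0059]
scene base_fr [ 0.4058 -0.3042  0.0129]
scene panTL [ 0.5872 -0.3077  0.0951]
scene panTR [ 0.4473 -0.3746  0.1022]
scene tip [ 0.6144 -0.2473  0.0867]
scene bot [ 0.7557 -0.1542  0.1486]
scene jig [ 0.6698 -0.3955  0.0791]
scene cork [ 0.4154 -0.0278  0.0216]
scene corktip [ 0.4445 -0.1264  0.0156]
side bTL [0.5533 0.1507 0.172 ]
side bTR [0.4978 0.0283 0.1656]
side base_fl [ 0.6314 -0.2096  0.008 ]
side base_fr [ 0.4088 -0.2965  0.0071]
side panTL [ 0.5889 -0.3093  0.0978]
side panTR [ 0.4463 -0.3716  0.0928]
side tip [ 0.6172 -0.2452  0.0889]
side bot [ 0.7572 -0.1521  0.1509]
side jig [ 0.6651 -0.3988  0.0807]
side cork [ 0.4189 -0.0251  0.0178]
side corktip [ 0.4435 -0.1263  0.0136]
scene pan+tip ((559.1213989257812, -363.9678955078125), (211.69647216796875, 122.14167022705078), 34.95665740966797) 700 0.10577580747315796
bottle [ 0.7333 -0.1843  0.04  ] [ 0.7882 -0.1297  0.1548]
side pan+tip ((560.2388916015625, -363.43096923828125), (214.47235107421875, 122.6100082397461), 34.93739318847656) 661 0.1049922496324045
bottle [ 0.7337 -0.1827  0.04  ] [ 0.7925 -0.1274  0.1541]
```

```bash
python3 - <<'E'
from h import *
a=load("scene")["image"][190:310,290:450];cv2.imwrite("pics/c1.png",cv2.resize(a,(800,600),interpolation=cv2.INTER_CUBIC))
E
```

```text
(no output)
```

View pics/c1.png

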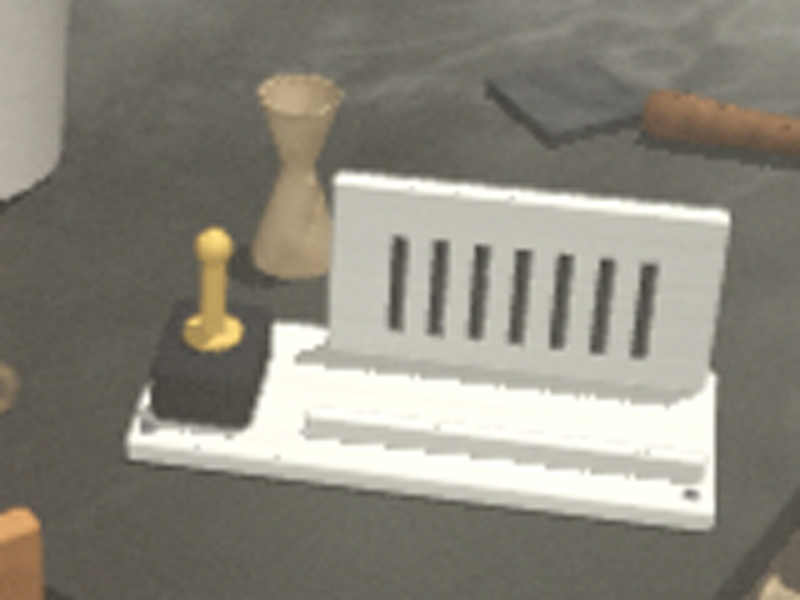

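The crop shows these stand corners in full-image pixels:
- Base top plane: front-left (316,278), front-right (433,293), back-right (433,265).
- Panel upper front edge: (357,227)–(435,234).
- Lip: (351,272)–(431,284).

I'll fit the stand pose from these plus the cloud.

```bash
python3 - <<'E'
from h import *
from scipy.optimize import least_squares
np.set_printoptions(precision=4,suppress=True)
d=load("scene");S=cloud(d);D=cloud(load("side"))
def rp(u,v,z):
    r=d["pose"][:3,:3]@np.linalg.inv(d["mtx"])@[u,v,1];o=d["pose"][:3,3];return (o+r*(z-o[2])/r[2])[:2]
obs=[((316,278.3),.012,(-45,160)),((432.7,293.8),.012,(-45,-90)),((433.3,265),.012,(60,-90)),((357.2,226.8),.102,(40,85)),((435.3,234),.102,(40,-85))]
W=np.array([rp(*o[0],o[1]) for o in obs]);M=np.array([o[2] for o in obs])/1000
ey=lambda a:np.array([np.cos(a),np.sin(a)]);ex=lambda a:np.array([np.sin(a),-np.cos(a)])
f=lambda p:(p[:2]+M[:,:1]*ex(p[2])+M[:,1:]*ey(p[2])-W).ravel()
s=least_squares(f,[.5,-.3,.42]);print("stand corner fit",s.x,np.degrees(s.x[2]),s.fun*1000)
A=np.concatenate([S.reshape(-1,3),D.reshape(-1,3)]);A=A[~np.isnan(A[:,0])]
# panel front from cloud
for P,n in((S,'sc'),(D,'si')):
    X=P.reshape(-1,3);X=X[~np.isnan(X[:,0])];a=s.x[2];r=X[:,:2]-s.x[:2];lx=r@ex(a);ly=r@ey(a)
    m=(abs(lx-.04)<.015)&(abs(ly)<.07)&(X[:,2]>.03)&(X[:,2]<.095);q=X[m,:2]
    for _ in range(4):
        c=q.mean(0);w=np.linalg.svd(q-c,full_matrices=False)[2][0];w*=np.sign(w[0]);e=(q-c)@[w[1],-w[0]];q=q[abs(e)<.004]
    print(n,"panel angle",np.degrees(np.arctan2(w[1],w[0])),"lx",((c-s.x[:2])@ex(a)))
    m=(abs(lx-.045)<.02)&(X[:,2]>.085)&(abs(ly)<.11);print("panel y ext",np.percentile(ly[m],[1,99]),"z",np.percentile(X[m,2],98))
    m=(abs(lx)<.03)&(X[:,2]>.08)&(X[:,2]<.1)&(abs(ly-.13)<.02);print("tip",np.median(lx[m]),np.median(ly[m]),X[m,2].max())
    n_=np.array([.919,-.394]);t=np.array([.394,.919]);r=X[:,:2]-[.53,.0865]
    m=(abs(r@n_)<.012)&(X[:,2]>.09)&(abs(r@t)<.1);print("board ext y",np.percentile((r@t)[m],[.5,99.5]),"x",np.percentile((r@n_)[m],[2,98]),"ztop",np.percentile(X[m,2],[98,99.7]))
p0=np.array([.166,.602]);p1=np.array([.53,.0865]);u=(p1-p0)/np.linalg.norm(p1-p0);r=A[:,:2]-p0;t=r@u
m=(t>-.05)&(t<.7)&(abs(r@[u[1],-u[0]])<.15)&(A[:,2]>.14);print("path max z",np.histogram(t[m],bins=8),A[m,2].max() if m.any() else 0)
m=(t>0)&(t<.5)&(abs(r@[u[1],-u[0]])<.15)&(A[:,2]>.14);print(A[m][:3])
E
```

```text
stand corner fit [ 0.4983 -0.3027  0.4161] 23.841787859631825 [ 1.7614  2.0286 -0.3775 -1.6444  0.0699 -1.7794  1.8348 -0.2265 -3.2886
  1.6218]
sc panel angle 24.080090305948534 lx 0.04262438139899249
panel y ext [-0.082   0.0839] z 0.10368863506658782
tip -0.0024578540015159096 0.13023343329351939 0.09500288945452695
board ext y [-0.0736  0.0744] x [-0.0088  0.0012] ztop [0.1738 0.1747]
si panel angle 23.951969889587684 lx 0.04277034108602622
panel y ext [-0.0805  0.0844] z 0.102914012907976
tip -0.0012510073361888525 0.13167543778316776 0.09332339174964654
board ext y [-0.0733  0.0748] x [-0.0085  0.0026] ztop [0.1732 0.1741]
path max z (array([614, 560, 532, 519, 499, 470, 449, 147]), array([0.5859, 0.5967, 0.6074, 0.6182, 0.629 , 0.6398, 0.6506, 0.6613,
       0.6721])) 0.1756381724581056
[]
```

```bash
python3 -m crank '[{"dp":[0.67,-0.955,0],"angular":[0,0,-5.43]},{"dp":[0.67,-0.955,0],"angular":[0,0,-5.43]},{"dp":[0.67,-0.955,0],"angular":[0,0,-5.43]},{"dp":[0.67,-0.955,0],"angular":[0,0,-5.43]},{"dp":[0.67,-0.955,0],"angular":[0,0,-5.43]},{"dp":[0.67,-0.955,0],"angular":[0,0,-5.43]},{"dp":[0.67,-0.955,0],"angular":[0,0,-5.43]},{"dp":[0.67,-0.955,0],"angular":[0,0,-5.43]},{"dp":[0.67,-0.955,0],"angular":[0,0,-5.43]},{"dp":[0.67,-0.955,0],"angular":[0,0,-5.43]},{"dp":[0.67,-0.955,0],"angular":[0,0,-5.43]},{"dp":[0.67,-0.955,0],"angular":[0,0,-5.43]},{"dp":[0.67,-0.955,0],"angular":[0,0,-5.43]},{"dp":[0.67,-0.955,0],"angular":[0,0,-5.43]},{"dp":[0.67,-0.955,0],"angular":[0,0,-5.43]},{"dp":[0.67,-0.955,0],"angular":[0,0,-5.43]},{"dp":[0.67,-0.955,0],"angular":[0,0,-5.43]},{"dp":[0.67,-0.955,0],"angular":[0,0,-5.43]},{"dp":[0,0,0],"angular":[0,0,0]}]' 0.4 40
python3 - <<'E'
from h import *
np.set_printoptions(precision=4,suppress=True)
d=snap("wrist");P=cloud(d);s=sense();r=R.from_quat(s["tool_rot"]).as_matrix()
print(r[:,1],r[:,2],np.degrees(np.arctan2(r[1,1],r[0,1])))
X=P.reshape(-1,3);X=X[~np.isnan(X[:,0])];q=X[(X[:,2]>.166)&(X[:,2]<.182)&(abs(X[:,0]-.53)<.1)&(abs(X[:,1]-.087)<.1)]
print(len(q),cv2.minAreaRect(q[:,:2].astype(np.float32)*1000) if len(q)>5 else 0,q[:,2].mean() if len(q) else 0,s["q"])
cv2.imwrite("pics/w1.png",d["image"])
E
```

```text
t: 2.0
tcp_pos: [0.5308, 0.0834, 0.2481]
tool_rot: [0.836, 0.549, 0.001, 0.001]
force: [0.5, 0.2, 0.7]
finger_gap: 0.599
gripper_force: 0.0
[ 0.9184 -0.3957 -0.0002] [-0.0002  0.     -1.    ] -23.310384654527276
5831 ((528.1487426757812, 85.90931701660156), (149.23648071289062, 11.786316871643066), 66.7176284790039) 0.1731758418327067 [-0.0491  0.4081  1.6572  0.      1.0765  0.3577]
```

View pics/w1.png

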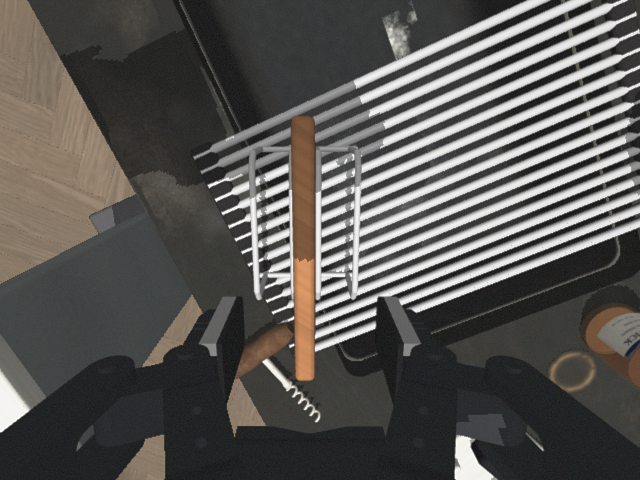

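The wrist view shows the board's top edge lying between the fingers, running from (303,120) to (303,378). Its measured centre is (0.528, 0.086) and its top is at z 0.173. I'm going down to grip it.

```bash
python3 -m crank '[{"dp":[-0.09,0.083,-0.5],"angular":[0,0,0]},{"dp":[0,0,-0.8],"angular":[0,0,0]},{"dp":[0,0,-0.8],"angular":[0,0,0]},{"dp":[0,0,-0.7],"angular":[0,0,0]},{"dp":[0,0,-0.3],"angular":[0,0,0]},{"dp":[0,0,0],"angular":[0,0,0]},{"dp":[0,0,0],"angular":[0,0,0]}]' 
python3 -m crank '[{"dp":[0,0,0],"angular":[0,0,0]},{"dp":[0,0,0],"angular":[0,0,0]},{"dp":[0,0,0],"angular":[0,0,0]},{"dp":[0,0,0],"angular":[0,0,0]},{"dp":[0,0,0],"angular":[0,0,0]},{"dp":[0,0,0],"angular":[0,0,0]},{"dp":[0,0,0],"angular":[0,0,0]}]' 1 40
```

```text
t: 2.75
tcp_pos: [0.5252, 0.0898, 0.1558]
tool_rot: [0.834, 0.551, 0.0, 0.0]
force: [0.2, -0.1, 0.3]
finger_gap: 0.6
gripper_force: 0.0
t: 3.45
tcp_pos: [0.5268, 0.089, 0.1562]
tool_rot: [0.835, 0.551, 0.002, 0.001]
force: [3.6, -1.5, 4.9]
finger_gap: 0.134
gripper_force: 40.1
```

```bash
python3 -m crank '[{"dp":[0,0,0.3],"angular":[0,0,0]},{"dp":[0,0,0.5],"angular":[0,0,0]},{"dp":[0,0,0.6],"angular":[0,0,0]},{"dp":[0,0,0.7],"angular":[0,0,0]},{"dp":[0,0,0.7],"angular":[0,0,0]},{"dp":[0,0,0.7],"angular":[0,0,0]},{"dp":[0,0,0.5],"angular":[0,0,0]},{"dp":[0,0,0],"angular":[0,0,0]}]'
python3 -m crank '[{"dp":[0,-0.3,0],"angular":[0,0,0]},{"dp":[0,-0.6,0],"angular":[0,0,-2]},{"dp":[0,-0.9,0],"angular":[0,0,-3]},{"dp":[-0.02,-0.95,0],"angular":[0,0,-3]},{"dp":[-0.02,-0.95,0],"angular":[0,0,-3]},{"dp":[-0.02,-0.95,0],"angular":[0,0,-3]},{"dp":[-0.02,-0.95,0],"angular":[0,0,-3]},{"dp":[-0.02,-0.95,0],"angular":[0,0,-3]},{"dp":[-0.02,-0.95,0],"angular":[0,0,-3]},{"dp":[-0.02,-0.95,0],"angular":[0,0,-3]},{"dp":[-0.02,-0.95,0],"angular":[0,0,-3]},{"dp":[-0.02,-0.95,0],"angular":[0,0,-3]},{"dp":[-0.02,-0.95,0],"angular":[0,0,-3]},{"dp":[-0.02,-0.95,0],"angular":[0,0,-3]},{"dp":[-0.02,-0.95,0],"angular":[0,0,-3]},{"dp":[-0.02,-0.9,0],"angular":[0,0,-2.8]},{"dp":[-0.02,-0.6,0],"angular":[0,0,-2]},{"dp":[0,0,0],"angular":[0,0,0]}]'
python3 -m crank '[{"dp":[0,0,0],"angular":[3.65,1.63,0]},{"dp":[0,0,0],"angular":[3.65,1.63,0]},{"dp":[0,0,0],"angular":[3.65,1.63,0]},{"dp":[0,0,0],"angular":[3.65,1.63,0]},{"dp":[0,0,0],"angular":[3.65,1.63,0]},{"dp":[0,0,0],"angular":[0,0,0]},{"dp":[0,0,0],"angular":[0,0,0]}]'
cat > bd.py <<'E'
from h import *
np.set_printoptions(precision=4,suppress=True)
a=np.radians(24.);Ws=np.array([[np.sin(a),np.cos(a),0],[-np.cos(a),np.sin(a),0],[0,0,1]]);O=np.array([.499,-.304,0])
def stand(P): return (P-O)@Ws
def board():
    s=sense();d=snap("scene");d2=snap("side")
    t=stand(s["tcp_pos"]);r=Ws.T@R.from_quat(s["tool_rot"]).as_matrix()
    print("tcp in stand",t,"tool y,z",r[:,1],r[:,2],"F",s["force"].round(1),"t",s["t"])
    for n,d in(("scene",d),("side",d2)):
        P=stand(cloud(d));h=cv2.cvtColor(d["image"],cv2.COLOR_BGR2HSV)
        z=-r[:,2];rel=P-t
        m=(h[...,1]>90)&(abs(rel@r[:,1])<.04)&(abs(rel[...,1])<.09)&(rel@r[:,2]<.17)&(rel@r[:,2]>-.05)
        q=P[m]
        for _ in range(6):
            c=q.mean(0);w=np.linalg.svd(q-c,full_matrices=False)[2][2];w*=-np.sign(w[0]);e=(q-c)@w
            q=q[abs(e)<max(.003,2*e.std())]
        tilt=np.degrees(np.arctan2(w[2],-w[0]));yaw=np.degrees(np.arctan2(-w[1],-w[0]))
        yv=np.array([0,1,0])-w*w[1];yv/=np.linalg.norm(yv);zv=np.cross(yv,w);zv*=np.sign(zv[2])
        ys=(q-c)@yv;zs=(q-c)@zv;yb=np.percentile(ys,[.5,99.5]);zb=np.percentile(zs,[.5,99.5])
        print(n,len(q),"tilt",tilt,"yaw",yaw,"y",(c+0)[1]+yb,"size",np.diff(yb),np.diff(zb),"foot(mid)",c+yv*yb.mean()+zv*zb[0]-w*.006,"foot from top",c+yv*yb.mean()+zv*(zb[1]-.16)-w*.006)
    return d
if __name__=="__main__":
    import sys;d=board()
    if len(sys.argv)>1: cv2.imwrite("pics/"+sys.argv[1],d["image"])
E
python3 bd.py s2.png
```

```text
t: 4.25
tcp_pos: [0.524, 0.0899, 0.2759]
tool_rot: [0.835, 0.551, -0.0, -0.001]
force: [0.7, 0.4, -2.3]
finger_gap: 0.138
gripper_force: 39.7
t: 6.05
tcp_pos: [0.5155, -0.3537, 0.2734]
tool_rot: [0.983, 0.181, -0.001, -0.001]
force: [0.5, 1.3, -1.8]
finger_gap: 0.137
gripper_force: 39.6
t: 6.75
tcp_pos: [0.5165, -0.3506, 0.2745]
tool_rot: [0.968, 0.18, -0.041, -0.169]
force: [-0.1, -0.5, -1.6]
finger_gap: 0.133
gripper_force: 39.8
tcp in stand [ 0.0497 -0.003   0.2745] tool y,z [ 0.9382 -0.0506 -0.3424] [-0.3429 -0.0011 -0.9394] F [-0.1 -0.5 -1.6] t 6.75
scene 3849 tilt 19.61939998179628 yaw -3.190721688548844 y [-0.047   0.0698] size [0.1168] [0.157] foot(mid) [0.0027 0.0111 0.1411] foot from top [0.0017 0.0111 0.1383]
side 4941 tilt 19.646478924269086 yaw -3.113376067756105 y [-0.0776  0.07  ] size [0.1475] [0.1574] foot(mid) [ 0.0022 -0.0041  0.1409] foot from top [ 0.0013 -0.0041  0.1385]
```

View pics/s2.png

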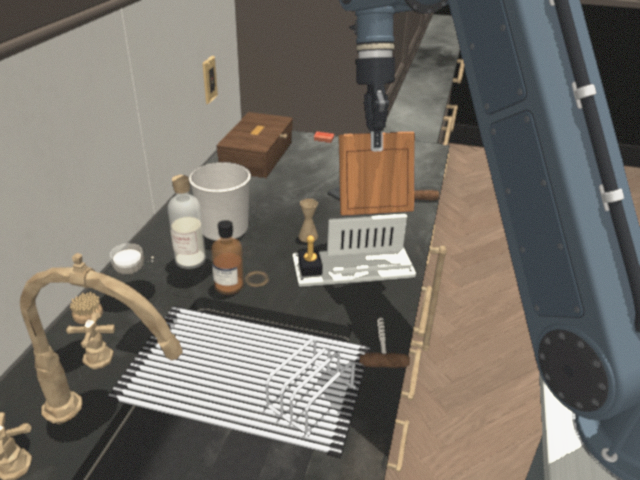

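The board hangs square above the stand, tilted 20° back, seen at (340–415, 135–215). Its foot is about 11 mm too far back, 7 mm off in y and 3° off in yaw. I'll correct that and go down to just above the base.

```bash
python3 -m crank '[{"dp":[0.025,0.22,0],"angular":[0,0,1.5]},{"dp":[0.025,0.22,0],"angular":[0,0,1.6]},{"dp":[0,0,-0.3],"angular":[0,0,0]},{"dp":[0,0,-0.4],"angular":[0,0,0]},{"dp":[0,0,-0.5],"angular":[0,0,0]},{"dp":[0,0,-0.5],"angular":[0,0,0]},{"dp":[0,0,-0.3],"angular":[0,0,0]},{"dp":[0,0,0],"angular":[0,0,0]},{"dp":[0,0,0],"angular":[0,0,0]}]'
python3 bd.py
```

```text
t: 7.75
tcp_pos: [0.5181, -0.3387, 0.2149]
tool_rot: [0.963, 0.206, -0.045, -0.168]
force: [0.5, 0.4, -1.5]
finger_gap: 0.132
gripper_force: 39.8
tcp in stand [0.0394 0.0034 0.2149] tool y,z [ 0.9397 -0.0009 -0.3419] [-0.3418 -0.0189 -0.9396] F [ 0.5  0.4 -1.5] t 7.75
scene 3804 tilt 19.52782360410724 yaw -0.1560342580498662 y [-0.0499  0.0748] size [0.1247] [0.1565] foot(mid) [-0.0079  0.0125  0.082 ] foot from top [-0.0091  0.0125  0.0787]
side 4645 tilt 19.555989739223513 yaw 0.03560088157758418 y [-0.0725  0.0751] size [0.1477] [0.1573] foot(mid) [-0.0072  0.0013  0.0818] foot from top [-0.0081  0.0013  0.0793]
```

```bash
python3 -m crank '[{"dp":[-0.08,0.02,-0.2],"angular":[0.47,-1.05,0]},{"dp":[0,0,-0.4],"angular":[0,0,0]},{"dp":[0,0,-0.5],"angular":[0,0,0]},{"dp":[0,0,-0.4],"angular":[0,0,0]},{"dp":[0,0,-0.3],"angular":[0,0,0]},{"dp":[0,0,0],"angular":[0,0,0]},{"dp":[0,0,0],"angular":[0,0,0]}]'
python3 bd.py
python3 -m crank '[{"dp":[0,0,-0.05],"angular":[0,0,0]},{"dp":[0,0,-0.05],"angular":[0,0,0]},{"dp":[0,0,-0.05],"angular":[0,0,0]},{"dp":[0,0,0],"angular":[0,0,0]},{"dp":[0,0,0],"angular":[0,0,0]}]'
```

```text
t: 8.55
tcp_pos: [0.5158, -0.3378, 0.1609]
tool_rot: [0.963, 0.208, -0.036, -0.17]
force: [0.1, 0.6, -1.8]
finger_gap: 0.129
gripper_force: 39.8
tcp in stand [0.0377 0.0016 0.1609] tool y,z [ 0.9397  0.0063 -0.342 ] [-0.342  -0.0002 -0.9397] F [ 0.1  0.6 -1.8] t 8.55
scene 3717 tilt 19.57727661934854 yaw 0.3491169291703751 y [-0.0566  0.0738] size [0.1303] [0.1568] foot(mid) [-0.0095  0.0086  0.0286] foot from top [-0.0106  0.0086  0.0256]
side 4304 tilt 19.513512911383796 yaw 0.4041436082898243 y [-0.0739  0.0741] size [0.148] [0.1564] foot(mid) [-0.0086  0.0002  0.0285] foot from top [-0.0098  0.0002  0.0251]
t: 9.15
tcp_pos: [0.5157, -0.3378, 0.1568]
tool_rot: [0.963, 0.208, -0.036, -0.17]
force: [-0.4, -1.5, -1.0]
finger_gap: 0.137
gripper_force: 39.8
```

```bash
python3 -m crank '[{"dp":[0,0,-0.05],"angular":[0,0,0]},{"dp":[0,0,-0.05],"angular":[0,0,0]},{"dp":[0,0,-0.05],"angular":[0,0,0]},{"dp":[0,0,0],"angular":[0,0,0]}]'
python3 -m crank '[{"dp":[0,0,-0.03],"angular":[0,0,0]},{"dp":[0,0,-0.03],"angular":[0,0,0]},{"dp":[0,0,0],"angular":[0,0,0]}]'
```

```text
t: 9.55
tcp_pos: [0.5156, -0.3377, 0.152]
tool_rot: [0.963, 0.208, -0.036, -0.17]
force: [-0.2, 0.9, -2.3]
finger_gap: 0.133
gripper_force: 39.8
t: 9.85
tcp_pos: [0.5157, -0.3378, 0.1504]
tool_rot: [0.963, 0.208, -0.036, -0.17]
force: [-0.8, 0.2, -2.0]
finger_gap: 0.134
gripper_force: 39.8
```

```bash
python3 -m crank '[{"dp":[0,0,-0.03],"angular":[0,0,0]},{"dp":[0,0,0],"angular":[0,0,0]}]'
python3 -m crank '[{"dp":[0,0,-0.03],"angular":[0,0,0]},{"dp":[0,0,0],"angular":[0,0,0]}]'
python3 -m crank '[{"dp":[0,0,-0.03],"angular":[0,0,0]},{"dp":[0,0,0],"angular":[0,0,0]}]'
```

```text
t: 10.05
tcp_pos: [0.5157, -0.3378, 0.1495]
tool_rot: [0.963, 0.208, -0.036, -0.17]
force: [-0.6, -0.2, -2.5]
finger_gap: 0.132
gripper_force: 39.8
t: 10.25
tcp_pos: [0.5159, -0.338, 0.1491]
tool_rot: [0.963, 0.208, -0.035, -0.17]
force: [0.8, -1.1, -0.1]
finger_gap: 0.135
gripper_force: 40.0
t: 10.45
tcp_pos: [0.516, -0.3381, 0.149]
tool_rot: [0.963, 0.208, -0.035, -0.169]
force: [-0.6, -0.8, 4.8]
finger_gap: 0.135
gripper_force: 40.7
```

```bash
python3 -m crank '[{"dp":[0.032,-0.072,-0.025],"angular":[0.914,0.407,0]},{"dp":[0.032,-0.072,-0.028],"angular":[0.914,0.407,0]},{"dp":[0.032,-0.072,-0.028],"angular":[0.914,0.407,0]},{"dp":[0.032,-0.072,-0.029],"angular":[0.914,0.407,0]},{"dp":[0.032,-0.072,-0.029],"angular":[0.914,0.407,0]},{"dp":[0,0,0],"angular":[0,0,0]},{"dp":[0,0,0],"angular":[0,0,0]}]'
python3 bd.py
```

```text
t: 11.15
tcp_pos: [0.521, -0.3493, 0.1444]
tool_rot: [0.954, 0.206, -0.044, -0.212]
force: [0.4, -2.1, 6.6]
finger_gap: 0.132
gripper_force: 41.1
tcp in stand [0.0504 0.0017 0.1444] tool y,z [ 0.9064  0.0063 -0.4223] [-0.4223  0.001  -0.9064] F [ 0.4 -2.1  6.6] t 11.15
scene 3515 tilt 24.964093620923222 yaw 0.38225364442080667 y [-0.0545  0.0741] size [0.1286] [0.1534] foot(mid) [-0.0079  0.0098  0.0197] foot from top [-0.0107  0.0098  0.0137]
side 4286 tilt 24.881215794853432 yaw 0.3602894146732884 y [-0.0738  0.0738] size [0.1476] [0.1532] foot(mid) [-0.0072  0.      0.0192] foot from top [-0.0101  0.      0.0129]
```

```bash
for i in 1 2 3; do python3 -m crank '[{"dp":[0.016,-0.036,-0.015],"angular":[0.457,0.203,0]},{"dp":[0,0,0],"angular":[0,0,0]},{"dp":[0,0,0],"angular":[0,0,0]}]'|egrep 'pos|force'; done
```

```text
tcp_pos: [0.5215, -0.3503, 0.144]
force: [0.7, -2.1, 6.3]
gripper_force: 41.1
tcp_pos: [0.5219, -0.3514, 0.1435]
force: [1.0, -0.6, 6.3]
gripper_force: 41.1
tcp_pos: [0.5224, -0.3524, 0.1429]
force: [1.2, -0.4, 6.2]
gripper_force: 41.1
```

```bash
for i in 1 2 3; do python3 -m crank '[{"dp":[0.016,-0.036,-0.015],"angular":[0.457,0.203,0]},{"dp":[0,0,0],"angular":[0,0,0]},{"dp":[0,0,0],"angular":[0,0,0]}]'|egrep 'pos|force'; done; python3 bd.py
```

```text
tcp_pos: [0.5228, -0.3535, 0.1425]
force: [0.8, -0.6, 6.0]
gripper_force: 41.1
tcp_pos: [0.523, -0.3539, 0.1419]
force: [-0.1, 0.7, 7.3]
gripper_force: 41.0
tcp_pos: [0.523, -0.3542, 0.1412]
force: [-0.7, 2.4, 5.6]
gripper_force: 40.9
tcp in stand [0.0557 0.0015 0.1412] tool y,z [ 0.8811  0.0058 -0.4729] [-0.4729  0.0002 -0.8811] F [-0.7  2.4  5.6] t 13.05
scene 3408 tilt 28.03711840291414 yaw 0.13269879086049358 y [-0.0535  0.074 ] size [0.1275] [0.1529] foot(mid) [-0.0091  0.0103  0.0203] foot from top [-0.0124  0.0103  0.014 ]
side 4196 tilt 28.125985891917093 yaw 0.06426406289693966 y [-0.0731  0.0741] size [0.1472] [0.1525] foot(mid) [-0.0087  0.0005  0.0199] foot from top [-0.0122  0.0005  0.0133]
```

```bash
python3 -m crank '[{"dp":[0,0,0],"angular":[0,0,0]},{"dp":[0,0,0],"angular":[0,0,0]},{"dp":[0,0,0],"angular":[0,0,0]},{"dp":[0,0,0],"angular":[0,0,0]}]' 0.72 20
python3 bd.py s3.png
```

```text
t: 13.55
tcp_pos: [0.5234, -0.3552, 0.1404]
tool_rot: [0.948, 0.205, -0.05, -0.237]
force: [-0.2, 0.8, 1.0]
finger_gap: 0.281
gripper_force: 0.0
tcp in stand [0.0567 0.0014 0.1404] tool y,z [ 0.8831  0.0062 -0.4692] [-0.4692 -0.0001 -0.8831] F [-0.2  0.8  1. ] t 13.55
scene 3403 tilt 28.00606293421719 yaw 0.016470909684409465 y [-0.0528  0.074 ] size [0.1267] [0.1531] foot(mid) [-0.0091  0.0106  0.0203] foot from top [-0.0123  0.0106  0.0142]
side 4226 tilt 28.092659644562488 yaw 0.19796992882595454 y [-0.0733  0.0738] size [0.1471] [0.1526] foot(mid) [-0.0086  0.0003  0.0199] foot from top [-0.0121  0.0003  0.0134]
```

View pics/s3.png

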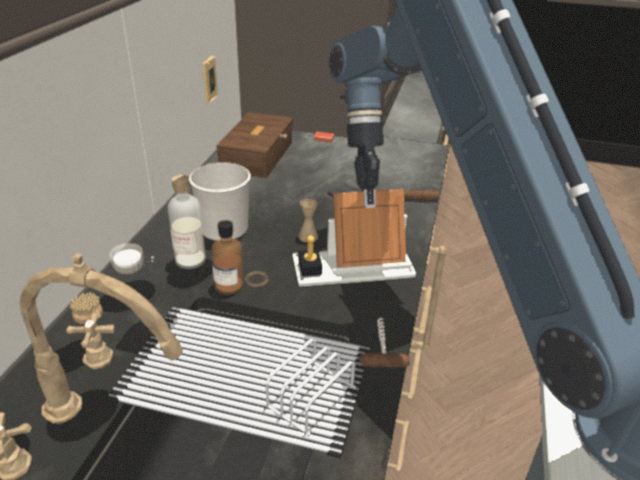

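The board is leaning, released and did not shift: it is at (335–405, 190–268), tilt 28°, foot x −12 mm. I'm backing out along the tool axis, then standing the tool upright.

```bash
python3 -m crank '[{"dp":[0.032,-0.071,0.147],"angular":[0,0,0]},{"dp":[0.064,-0.143,0.294],"angular":[0,0,0]},{"dp":[0.064,-0.143,0.294],"angular":[0,0,0]},{"dp":[0.1,-0.214,0.44],"angular":[0,0,0]},{"dp":[0.1,-0.214,0.44],"angular":[0,0,0]},{"dp":[0.1,-0.214,0.44],"angular":[0,0,0]},{"dp":[0,0,0.5],"angular":[0,0,0]},{"dp":[0,0,0.5],"angular":[0,0,0]},{"dp":[0,0,0.3],"angular":[0,0,0]},{"dp":[0,0,0],"angular":[-5.11,-2.28,0]},{"dp":[0,0,0],"angular":[-5.11,-2.28,0]},{"dp":[0,0,0],"angular":[-5.11,-2.28,0]},{"dp":[0,0,0],"angular":[-5.11,-2.28,0]},{"dp":[0,0,0],"angular":[-5.11,-2.28,0]},{"dp":[0,0,0],"angular":[0,0,0]}]'
python3 -m crank '[{"dp":[0,0,0],"angular":[0,0,0]}]' 1 20
python3 - <<'E'
from bd import *
s=sense();print(stand(s["tcp_pos"]),(Ws.T@R.from_quat(s["tool_rot"]).as_matrix()),s["q"])
d=snap("side");d2=snap("scene")
for d in(d,d2):
    P=stand(cloud(d));h=cv2.cvtColor(d["image"],cv2.COLOR_BGR2HSV)
    m=(abs(P[...,0])<.025)&(abs(P[...,1]-.13)<.02)&(P[...,2]>.078)&(P[...,2]<.1);q=P[m];print("tip",len(q),np.median(q,0),q.min(0),q.max(0))
    X=P.reshape(-1,3);j=stand(np.array([.668,-.397,.08]));m=(np.linalg.norm(X[:,:2]-j[:2],axis=1)<.05)&(X[:,2]>.02)&(X[:,1]>.1);print("jig",X[m].min(0),X[m].max(0))
    m=(abs(X[:,0]-.03)<.06)&(abs(X[:,1])<.1)&(X[:,2]>.05)&(X[:,2]<.18);print("board/panel y,z max",np.percentile(X[m,1],99.5),np.percentile(X[m,2],99.5))
E
```

```text
t: 15.15
tcp_pos: [0.5363, -0.3821, 0.2426]
tool_rot: [0.977, 0.212, -0.0, -0.001]
force: [-0.8, 0.2, 0.4]
finger_gap: 0.284
gripper_force: 0.0
t: 15.25
tcp_pos: [0.5373, -0.3847, 0.2423]
tool_rot: [0.977, 0.211, 0.0, -0.0]
force: [0.4, -0.4, 0.4]
finger_gap: 0.126
gripper_force: 0.0
[0.0893 0.0022 0.2423] [[-0.007   1.     -0.0007]
 [ 1.      0.007   0.0006]
 [ 0.0006 -0.0007 -1.    ]] [-0.7905  0.5832  1.3422  0.0009  1.2166  0.3542]
tip 48 [-0.0029  0.1315  0.0883] [-0.0077  0.1248  0.079 ] [0.0078 0.1376 0.0934]
jig [0.1137 0.1    0.0201] [0.1607 0.1336 0.0926]
board/panel y,z max 0.08438336078405559 0.15760509437209919
tip 49 [-0.0029  0.1306  0.0883] [-0.0073  0.123   0.0782] [0.0034 0.138  0.0954]
jig [0.1168 0.1    0.0201] [0.1597 0.1335 0.0931]
board/panel y,z max 0.08350062778821465 0.15845271529293317
```

```bash
python3 -m crank '[{"dp":[0.27,0.755,0],"angular":[0,0,0]},{"dp":[0.27,0.755,0],"angular":[0,0,0]},{"dp":[0.27,0.755,0],"angular":[0,0,0]},{"dp":[0.27,0.755,0],"angular":[0,0,0]},{"dp":[0.27,0.755,0],"angular":[0,0,0]},{"dp":[0.27,0.755,0],"angular":[0,0,0]},{"dp":[0.27,0.755,0],"angular":[0,0,0]},{"dp":[0.27,0.755,0],"angular":[0,0,0]},{"dp":[0,0,0],"angular":[0,0,0]},{"dp":[0,0,0],"angular":[0,0,0]}]'
python3 - <<'E'
from bd import *
s=sense();print(stand(s["tcp_pos"]),s["finger_gap"],s["q"])
d=snap("wrist");print(d["mount"])
P=cloud(d);h=d["range_z"];m=h<.25
i=np.linalg.inv(d["mount"]);T=d["mount"]
K=d["mtx"];v,u=np.mgrid[:480,:640];c=np.stack([(u-K[0,2])/K[0,0]*h,(v-K[1,2])/K[1,1]*h,h],-1)@T[:3,:3].T+T[:3,3]
q=c[(h>0)&(c[...,2]>-.01)&(c[...,2]<.04)&(abs(c[...,0])<.04)&(abs(c[...,1])<.05)];print("fingers tool frame",q.min(0),q.max(0))
cv2.imwrite("pics/w2.png",d["image"])
E
```

```text
t: 16.35
tcp_pos: [0.6026, -0.2044, 0.2412]
tool_rot: [0.977, 0.211, -0.0, 0.0]
force: [0.7, 0.1, 0.5]
finger_gap: 0.001
gripper_force: 0.0
[-0.0488  0.1351  0.2412] 0.0012296099094089568 [-0.5023  0.5505  1.4102 -0.0003  1.1808  0.6427]
[[-0.0001 -0.9597 -0.2809  0.0709]
 [ 1.     -0.0004  0.0009 -0.    ]
 [-0.0009 -0.2809  0.9597 -0.1262]
 [ 0.      0.      0.      1.    ]]
fingers tool frame [ 0.0058 -0.0136 -0.01  ] [0.0113 0.0138 0.0124]
```

View pics/w2.png

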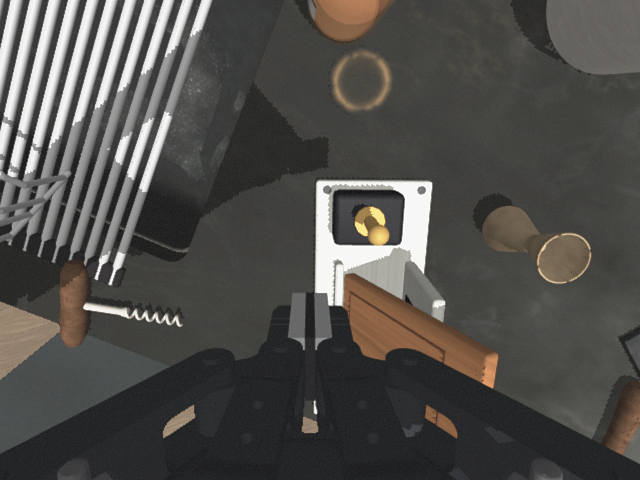

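The wrist view shows the toggle at (375,232) ahead of the closed fingers. The board is on the other side of the tool with clear space between. I'm descending on the front side of the toggle, then pushing towards the panel.

```bash
python3 -m crank '[{"dp":[0,0,-0.5],"angular":[0,0,0]},{"dp":[0,0,-0.9],"angular":[0,0,0]},{"dp":[0,0,-0.9],"angular":[0,0,0]},{"dp":[0,0,-0.9],"angular":[0,0,0]},{"dp":[0,0,-0.9],"angular":[0,0,0]},{"dp":[0,0,-0.6],"angular":[0,0,0]},{"dp":[0,0,-0.27],"angular":[0,0,0]},{"dp":[0,0,0],"angular":[0,0,0]},{"dp":[0,0,0],"angular":[0,0,0]}]'
python3 -m crank '[{"dp":[0.136,-0.305,0],"angular":[0,0,0]},{"dp":[0.136,-0.305,0],"angular":[0,0,0]},{"dp":[0.068,-0.152,0],"angular":[0,0,0]},{"dp":[0.068,-0.152,0],"angular":[0,0,0]},{"dp":[0.068,-0.152,0],"angular":[0,0,0]},{"dp":[0,0,0],"angular":[0,0,0]}]'
python3 -c "
from bd import *
print(stand(sense()['tcp_pos']))"
```

```text
t: 17.3
tcp_pos: [0.6026, -0.2049, 0.0932]
tool_rot: [0.978, 0.211, 0.001, 0.001]
force: [-0.2, -0.1, 0.7]
finger_gap: 0.002
gripper_force: 0.0
t: 17.9
tcp_pos: [0.6165, -0.2364, 0.0926]
tool_rot: [0.978, 0.211, 0.0, 0.0]
force: [0.3, 0.9, 0.6]
finger_gap: 0.002
gripper_force: 0.5
[-0.0139  0.1349  0.0926]
```

Contact has started. I'll push on to the stop in small steps.

```bash
for i in 1 2 3; do python3 -m crank '[{"dp":[0.034,-0.076,0],"angular":[0,0,0]},{"dp":[0.02,-0.046,0],"angular":[0,0,0]},{"dp":[0,0,0],"angular":[0,0,0]}]'|egrep '^t:|pos|force'; done; python3 -c "
from bd import *
print(stand(sense()['tcp_pos']))
d=snap('side');P=stand(cloud(d));h=cv2.cvtColor(d['image'],cv2.COLOR_BGR2HSV)
m=(h[...,1]>120)&(abs(P[...,0]-.01)<.03)&(abs(P[...,1]-.13)<.015)&(P[...,2]>.07)&(P[...,2]<.1);print(m.sum(),np.median(P[m],0) if m.any() else 0)"
```

```text
t: 18.2
tcp_pos: [0.6177, -0.2393, 0.0923]
force: [-0.7, 1.6, 0.5]
gripper_force: 0.7
t: 18.5
tcp_pos: [0.6194, -0.2431, 0.0923]
force: [-1.8, 2.0, 0.9]
gripper_force: 1.0
t: 18.8
tcp_pos: [0.6208, -0.2467, 0.0921]
force: [-0.5, 2.7, -0.1]
gripper_force: 1.1
[-0.0028  0.1346  0.0921]
0 0
```

```bash
for i in 1 2; do python3 -m crank '[{"dp":[0.02,-0.046,0],"angular":[0,0,0]},{"dp":[0,0,0],"angular":[0,0,0]},{"dp":[0,0,0],"angular":[0,0,0]}]'|egrep '^t:|pos|force'; done
```

```text
t: 19.15
tcp_pos: [0.6215, -0.2481, 0.0923]
force: [-1.2, 3.0, -0.8]
gripper_force: 1.3
t: 19.45
tcp_pos: [0.6221, -0.2495, 0.0924]
force: [-2.0, 3.4, -1.0]
gripper_force: 1.5
```

```bash
for i in 1 2; do python3 -m crank '[{"dp":[0.02,-0.046,0],"angular":[0,0,0]},{"dp":[0,0,0],"angular":[0,0,0]},{"dp":[0,0,0],"angular":[0,0,0]}]'|egrep '^t:|pos|force'; done
python3 - <<'E'
from bd import *
print(stand(sense()['tcp_pos']))
d=snap("scene");cv2.imwrite("pics/s4.png",cv2.resize(d["image"][100:320,230:470],(640,586),interpolation=cv2.INTER_CUBIC))
d=snap("side");cv2.imwrite("pics/s5.png",cv2.resize(d["image"][150:300,270:430],(640,600),interpolation=cv2.INTER_CUBIC))
E
```

```text
t: 19.75
tcp_pos: [0.6222, -0.2497, 0.0923]
force: [-2.2, 5.3, 0.3]
gripper_force: 2.9
t: 20.05
tcp_pos: [0.6223, -0.25, 0.0922]
force: [-2.9, 8.2, 1.6]
gripper_force: 4.2
[0.0008 0.1346 0.0922]
```

View pics/s5.png

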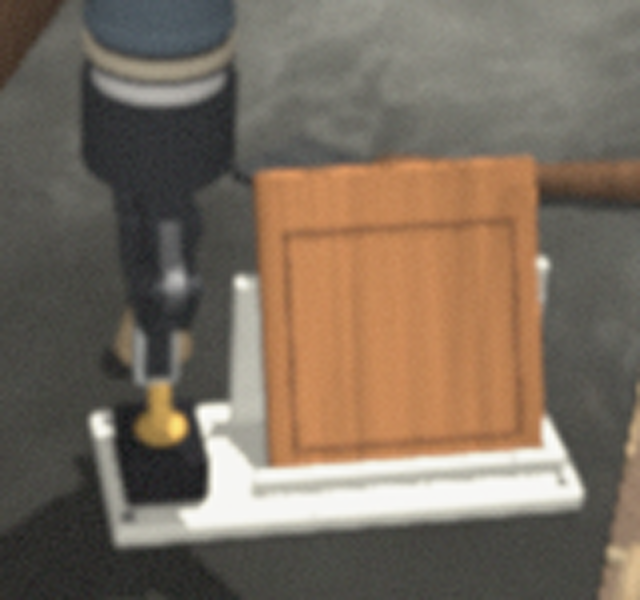

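The toggle is over at its stop (force rose from about 4 to 9 N with no travel) and the board hasn't moved. I'll hold, ease back with the toggle following, and rise clear.

```bash
python3 -m crank '[{"dp":[0,0,0],"angular":[0,0,0]},{"dp":[0,0,0],"angular":[0,0,0]},{"dp":[0,0,0],"angular":[0,0,0]},{"dp":[0,0,0],"angular":[0,0,0]},{"dp":[0,0,0],"angular":[0,0,0]},{"dp":[0,0,0],"angular":[0,0,0]},{"dp":[0,0,0],"angular":[0,0,0]},{"dp":[0,0,0],"angular":[0,0,0]},{"dp":[0,0,0],"angular":[0,0,0]},{"dp":[0,0,0],"angular":[0,0,0]},{"dp":[0,0,0],"angular":[0,0,0]},{"dp":[0,0,0],"angular":[0,0,0]},{"dp":[0,0,0],"angular":[0,0,0]}]'|egrep '^t:|pos|force'
python3 -m crank '[{"dp":[-0.054,0.122,0],"angular":[0,0,0]},{"dp":[-0.054,0.122,0],"angular":[0,0,0]},{"dp":[-0.054,0.122,0],"angular":[0,0,0]},{"dp":[-0.054,0.122,0],"angular":[0,0,0]},{"dp":[-0.054,0.122,0],"angular":[0,0,0]},{"dp":[-0.054,0.122,0],"angular":[0,0,0]},{"dp":[-0.068,0.152,0],"angular":[0,0,0]},{"dp":[-0.136,0.305,0],"angular":[0,0,0]},{"dp":[-0.136,0.305,0],"angular":[0,0,0]},{"dp":[0,0,0.4],"angular":[0,0,0]},{"dp":[0,0,0.8],"angular":[0,0,0]},{"dp":[0,0,0.9],"angular":[0,0,0]},{"dp":[0,0,0.9],"angular":[0,0,0]},{"dp":[0,0,0.8],"angular":[0,0,0]},{"dp":[0,0,0],"angular":[0,0,0]},{"dp":[0,0,0],"angular":[0,0,0]},{"dp":[0,0,0],"angular":[0,0,0]}]'|egrep '^t:|pos|force'
python3 - <<'E'
from h import *
d=snap("side");cv2.imwrite("pics/s6.png",cv2.resize(d["image"][150:300,270:430],(640,600),interpolation=cv2.INTER_CUBIC))
E
```

```text
t: 21.45
tcp_pos: [0.6223, -0.25, 0.0922]
force: [-3.3, 8.3, 1.2]
gripper_force: 4.2
t: 23.15
tcp_pos: [0.6029, -0.2072, 0.2056]
force: [-0.2, 0.1, -1.1]
gripper_force: 0.0
```

View pics/s6.png

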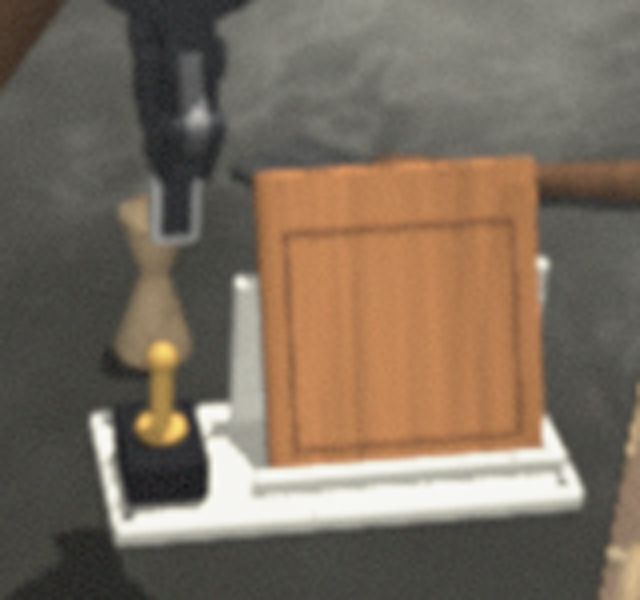

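The toggle is upright again (ball at crop (162,353)). The board still leans on the panel, the jigger stands where it was, and the arm is clear.

```bash
python3 -c "
from station import order
print(order.sign_off())"
```

```text
the job is handed in; nothing more can be done
None
```

The board is leaning on the stand, centred and square at about 28°, the toggle was held at its stop for over a second and sprang back upright, and I saw no contact with the bystanders; the job is handed in, but no verdict came back.

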